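Fit the fresh cell in the hall torch

ROBOT

A 7-joint arm with a two-finger parallel gripper is mounted at the origin on the work surface. World frame = base frame: x ahead of the robot, y to its left, z up, the work surface at z = 0. Lengths are in m, angles in rad, forces in N, time in s.
With the tool pointing down it reaches from about 0.4 to 0.85 m from the base axis. Payload 10.4 kg.
Tool frame: the origin (TCP) lies between the finger pads; the fingertips stand 19 mm ahead of it and the grasp point (between the pads) is the TCP; x points along the fingers, y is the direction in which the jaws open and shut, and the axes are right-handed (so a half turn about x gives the same grasp; the last joint's range is limited). The gripper opens to 87 mm and grips with 3 to 60 N. Pads are 19 mm wide; open, the fingers measure 117 mm over their backs; the gripper's body (75 mm by 190 mm) begins 51 mm behind the grasp point.
Start: joints at [1.162, 0.332, -0.065, 1.46, 0.022, 1.35, -0.088], TCP at [0.235, -0.579, 0.242] pointing down, gripper open.
Joint ranges: [-2.6, 2.6], [-0.5, 2.12], [-1.47, 1.34], [0.16, 2.42], [-1.27, 4.41], [0.06, 2.06], [-2.6, 2.6]. Speed limits (rad/s): [2.22, 2.22, 2.79, 2.79, 3.14, 3.14, 3.14].

INTERFACE

Orientations are given as a unit quaternion [x, y, z, w].
In Python, from bench import r gives the robot as it stands.
- The arm moves only by the tool drive_tool, never from a script. Its argument "motion" is a list of rows, each a list of 4 numbers: the shift along the tool's x, y, z in cm, then the turn about the tool's x in units of 5 degrees (1.0 is 5 degrees). In form: [[tx, ty, tz, twist], ...]. A call has 1 to 20 rows; each row is the pose to reach, as a shift and turn from the pose commanded when the call began, along the tool's axes at that moment; what a row does not reach only later rows make up. A row lasts 1/12 s, in which the tool goes at most 41.7 mm and 7.16 degrees, less where a joint would pass 70% of its speed; a pose out of reach is approached as far as the arm can. A call with a gripper value outside its range is refused whole. "grip" is the closure in counts, from 0 (fully open) to 255 (shut), set as the call begins (left out, the last holds). The fingers move at their own pace and stop on an object; "force" is the grip in N (left out, the last holds). Time passes only in rows, so rows that repeat a pose let the fingers close. It gives the time, the measured TCP pose, the force and the opening at its end, in the units of the state.
- r.read_state(): the state, without advancing time (a new reading comes with each control period).
- r.camera(name): name is "side" or "top" or "wrist"; returns the picture (400x640x3 uint8, red, green, blue); there is no depth.
- r.calibration(name): a dict with "fx", "fy", "cx", "cy" (pixels), "dist" ([k1, k2, p1, p2, k3] as OpenCV has them; the pictures are not rectified), "xyz" and "orientation" of the camera in the world. Camera axes: x right, y up, looking along -z (the intrinsics and any distortion apply to the point x, -y, -z); pixel columns grow to the right and rows downward; lengths in m; the calibration is good to about 2 mm. A picture is of the moment at which its call begins: read the wrist's pose just before it. calibration takes no time and is no camera call; for the wrist camera it gives the pose at the moment of the call.
- r.close_job(): hands the job in, once; it reports no verdict.
The state is a dict: "time": time; "joint_positions": joint angles; "joint_vel": joint speeds; "joint_torque": joint torques, N m; "ee_pos": TCP position; "eef_rot": TCP orientation; "ft_force": force on the tool from outside, world axes, zero at the start; "torque": the same for the moment, N m; "width": finger opening in m.
Only numpy, scipy, OpenCV 4.12 (cv2) and the standard library are available. Lean on these libraries where they do the work, as an engineer would, in place of code of your own. Each camera call takes 0.05 s, during which the arm holds its last target.

TASK

Load the green-sleeved cell into the open yellow torch: press its flat end back against the coil spring, then bring its steel nose down past the retaining lip and let go, so that the cell lies fully home with the nose held under the lip. Leave the spent orange-sleeved cell in its caddy.

Things in the scene. Friction and masses are not known exactly. Their poses are not given: they have to be found in the camera images.
- fresh_mid (a point): Centre of the fresh cell's cylinder, which has a GREEN sleeve, 32 mm across, 62 mm long; x runs along it to its steel nose (10 mm across, standing out 8 mm, white band beside it): flat end at x = -31, shoulder 31, nose tip 39 mm. 110 to 180 g. Lies level in a grey caddy, axis 39 mm above the console, on rails 18 mm wide over all: fingers beside it may reach 22 mm below its axis.
- spent_mid (a point): Centre of the spent cell's cylinder, same shape and axes but ORANGE sleeve. It lies beside the green one, 96 mm away, in the caddy's other place (either cell may be in either). To be left there.
- torch_seat (a point): Home of the cell's centre in the yellow torch (fixed, 210 mm long), on its axis, 49 mm over the console; x to the lamp head, where the nose points; z up. Bay open above and at the sides; from x = -34 to 20 mm rails 18 mm wide: fingers beside the cell may reach 20 mm below the axis; V guides beyond. Nose wall x = 39, top z = 12. Neck from x = 47 (radius 12), head to 102 (28); tail x < -62 (28).
- torch_lip (a point): Top of the free edge of the steel lip that holds the nose down; it juts 6 mm from the end wall, 22 mm wide, 3 mm thick, same axes as torch_seat and at x = 33, z = 12 mm from it. Bring the cell in clear above the lip, press it back, and only then take it down: the nose goes down on the spring side of this edge, then forward under the lip; once home it has 4 mm to spare below it.
- torch_spring (a joint): Contact plate on the coil spring at the tail end: m pressed back. Plate 22 mm wide, z = -12 to 27 mm, face at x = -28 mm of torch_seat when free (0); 0.003 with the cell home; stop 0.029. The nose clears the lip only at 0.009 or more; 0.015 to 0.023 is safe, cell level or 20 degrees nose-up. Pushes 3 N + 300 N/m; let go, the cell is pushed home under the lip.
There are look-alikes about, which are no part of the job. Of the things that look like the part that bears fresh_mid, the largest one is meant.

How it is judged:
On the way:
1. the green cell, in the torch's bay, presses the spring back further than it sits when home (value of joint torch_spring above 0.007 m and distance between fresh_mid and torch_seat below 0.05 m), for 0.1 s.
At the end, for the whole second after the job is handed in: The green cell lies in the torch along its axis, nose under the lip (body centre within 4 mm of home along the torch, 5 mm sideways and in height, within 7 degrees), the spring plate resting on its flat end (pressed 1 to 7.5 mm) and at rest; the orange cell is within 20 mm of where it was (x of fresh_mid in the frame of torch_seat between -0.004 and 0.004 m and y of fresh_mid in the frame of torch_seat between -0.005 and 0.005 m and z of fresh_mid in the frame of torch_seat between -0.005 and 0.005 m and angle between the x axis of fresh_mid and the x axis of torch_seat, either way round below 0.12 rad and value of joint torch_spring between 0.001 and 0.0075 m and velocity of joint torch_spring below 0.02 m/s and distance of spent_mid from where it was at the start of the episode below 0.02 m); the robot touches nothing.
It fails at once if the spent orange cell is moved by more than 20 mm (distance of spent_mid from where it was at the start of the episode above 0.02 m).
It also fails if it takes over 38 s, if anything falls off the work surface, if the arm or the gripper's body presses on something with over 40 N, if the wrist force passes 120 N, or if a joint passes its speed limit or range.

## Working session

There is one attempt and no reset: what is moved stays moved. The work goes in short steps, Python scripts to look and compute and a tool call to move; the robot and the scene stay as the last step left them, time stands still between calls to the robot, and variables do not carry over. Pictures are saved under pics/ and viewed, and the job is handed in when it is done.

Besides the shell and the picture viewer there is one more tool, called after ">>>" as name(argument=value, ...) on one line, values as JSON. drive_tool: Moves the arm, as the interface text tells. Its arguments: {"type":"object","properties":{"motion":{"type":"array","items":{"type":"array","items":{"type":"number"}}},"grip":{"type":"number"},"force":{"type":"number"}},"required":["motion"]}

```bash
mkdir -p pics; ls; python3 - <<'E'
from bench import r
import cv2
print(r.read_state())
for n in ("side","top","wrist"):
    c=r.calibration(n); print(n,c)
    cv2.imwrite(f"pics/{n}0.png",r.camera(n)[:,:,::-1])
E
```

```text
pics
{'time': 0.0, 'joint_positions': array([ 1.16239709,  0.33285618, -0.06470893,  1.46092565,  0.02161879,
        1.34991786, -0.08849216]), 'joint_vel': array([ 4.02229100e-04,  1.10160098e-03,  7.84428049e-04, -1.46634096e-03,
       -1.95716003e-04, -7.41369388e-04,  3.98571936e-05]), 'joint_torque': array([-3.78062359e-04, -6.23249030e+01,  2.44733569e-02, -3.89904857e+01,
       -6.12935191e-02,  3.96153820e-02,  1.65271322e-04]), 'ee_pos': array([ 0.23504669, -0.57873001,  0.24077124]), 'eef_rot': array([-0.693865  , -0.13605369,  0.69411251, -0.13508731]), 'ft_force': array([-0.01370077, -0.18088963,  0.12229599]), 'torque': array([ 0.03541204,  0.00827224, -0.00925758]), 'width': 0.08695118521629078}
side {'fx': 489.580972832331, 'fy': 489.580972832331, 'cx': 319.8000669437892, 'cy': 205.63047674425306, 'dist': array([-0.04448127,  0.        ,  0.        ,  0.        ,  0.        ]), 'xyz': array([0.42079825, 0.73771814, 0.68880062]), 'orientation': array([-0.04437984,  0.42247524,  0.90180962, -0.07927494])}
top {'fx': 425.4203178692513, 'fy': 425.4203178692513, 'cx': 323.6585185155881, 'cy': 203.71400368619368, 'dist': array([-0.0465948,  0.       ,  0.       ,  0.       ,  0.       ]), 'xyz': array([ 0.44449685, -0.00093107,  0.90517279]), 'orientation': array([ 0.05994631, -0.04566692, -0.70238916,  0.70779265])}
wrist {'fx': 310.4876649766728, 'fy': 310.4876649766728, 'cx': 321.75766487245113, 'cy': 196.85888630358278, 'dist': array([-0.03815662,  0.        ,  0.        ,  0.        ,  0.        ]), 'xyz': array([ 0.2981635 , -0.55270061,  0.38315592]), 'orientation': array([-0.1035925 ,  0.07063044, -0.55336314,  0.82344956])}
```

View pics/side0.png

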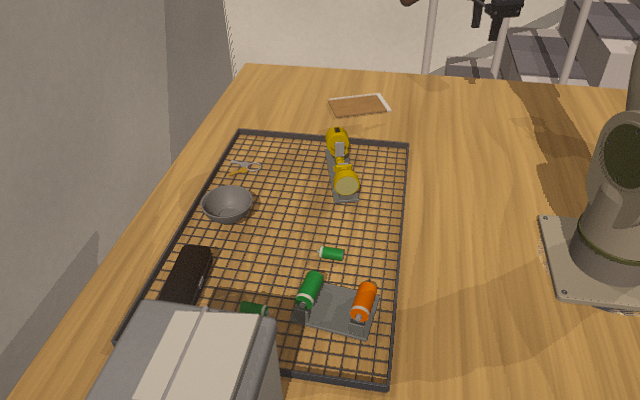

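View pics/top0.png

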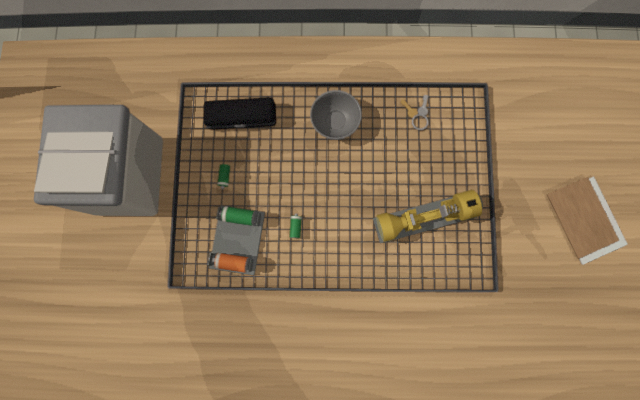

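View pics/wrist0.png

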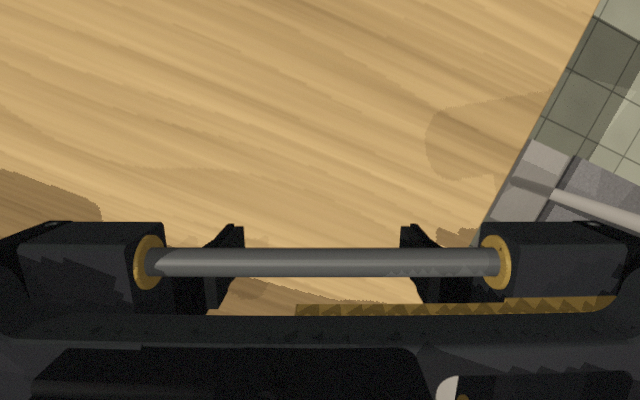

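```bash
python3 - <<'E'
import cv2
t=cv2.imread("pics/top0.png"); s=cv2.imread("pics/side0.png")
cv2.imwrite("pics/t_torch.png",cv2.resize(t[180:250,365:495],None,fx=6,fy=6,interpolation=2))
cv2.imwrite("pics/t_cad.png",cv2.resize(t[160:280,200:310],None,fx=5,fy=5,interpolation=2)[:600])
cv2.imwrite("pics/s_torch.png",cv2.resize(s[120:210,310:380],None,fx=6,fy=6,interpolation=2))
cv2.imwrite("pics/s_cad.png",cv2.resize(s[240:340,230:390],None,fx=5,fy=5,interpolation=2))
E
```

```text
(no output)
```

View pics/t_torch.png

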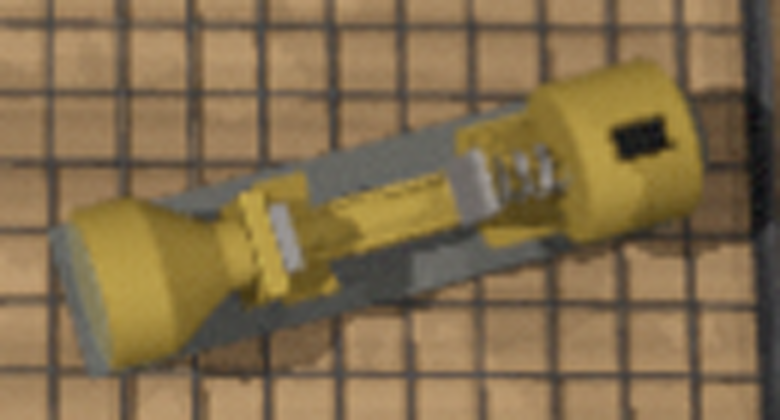

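View pics/t_cad.png

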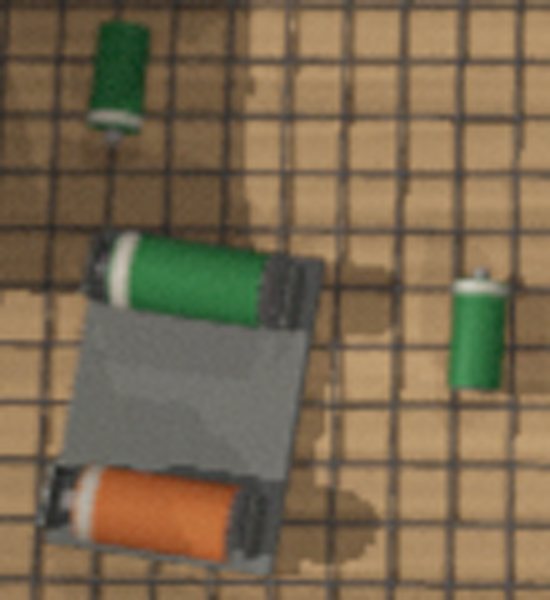

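View pics/s_torch.png

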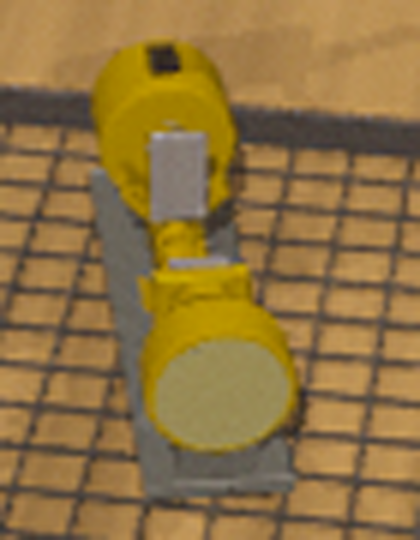

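View pics/s_cad.png

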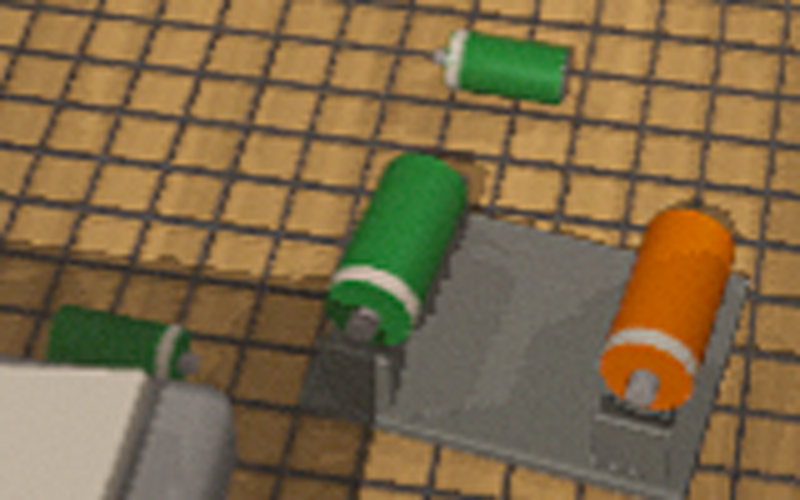

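```bash
cat > h.py <<'E'
import numpy as np, cv2
from scipy.spatial.transform import Rotation as R
def K(c): return np.array([[c['fx'],0,c['cx']],[0,c['fy'],c['cy']],[0,0,1]])
def rays(c,px):
    u=cv2.undistortPoints(np.array(px,float).reshape(-1,1,2),K(c),np.array(c['dist'])).reshape(-1,2)
    d=np.c_[u[:,0],-u[:,1],-np.ones(len(u))]
    return R.from_quat(c['orientation']).apply(d)
def plane(c,px,z):
    d=rays(c,px); o=np.array(c['xyz']); return o+d*((z-o[2])/d[:,2])[:,None]
def proj(c,P):
    p=R.from_quat(c['orientation']).inv().apply(np.atleast_2d(P)-c['xyz'])
    p=p*[1,-1,-1]
    return cv2.projectPoints(p,np.zeros(3),np.zeros(3),K(c),np.array(c['dist']))[0].reshape(-1,2)
def tri(cs,pxs):
    A=np.zeros((3,3));b=np.zeros(3);L=[]
    for c,p in zip(cs,pxs):
        d=rays(c,[p])[0];d/=np.linalg.norm(d);M=np.eye(3)-np.outer(d,d);A+=M;b+=M@c['xyz'];L.append((M,c['xyz']))
    x=np.linalg.solve(A,b); return x,[np.linalg.norm(M@(x-o)) for M,o in L]
def cellmask(im,lo,hi,roi):
    h=cv2.cvtColor(im,cv2.COLOR_BGR2HSV);m=cv2.inRange(h,lo,hi);z=np.zeros_like(m);x0,y0,x1,y1=roi;z[y0:y1,x0:x1]=m[y0:y1,x0:x1];return z
E
python3 - <<'E'
from h import *
from bench import r
ct,cs=r.calibration("top"),r.calibration("side")
t=cv2.imread("pics/top0.png"); s=cv2.imread("pics/side0.png")
for nm,lo,hi,roi in (("green",(45,80,30),(80,255,255),(205,195,265,232)),("orange",(5,150,80),(18,255,255),(205,245,265,280))):
    m=cellmask(t,lo,hi,roi); rc=cv2.minAreaRect(cv2.findNonZero(m)); print(nm,rc)
    b=cv2.boxPoints(rc); print(plane(ct,b,.039)); print(plane(ct,b,.045).mean(0))
# torch from top crop: px = crop/6+(365,180)
f=lambda x,y:(x/6+365,y/6+180)
P={'lipedge mid':(f(293,236),.061),'plate top mid':(f(468,188),.076),'lens mid':(f(80,298),.049),'tail mid':(f(698,140),.049)}
for k,(p,z) in P.items(): print(k,p,plane(ct,[p],z)[0])
g=lambda x,y:(x/6+310,y/6+120)
print('plate tri',tri([ct,cs],[f(468,188),g(180,136)]), 'lip tri',tri([ct,cs],[f(286,237),g(198,263)]))
E
```

```text
green ((238.9864959716797, 215.58108520507812), (26.468236923217773, 14.960308074951172), 9.462322235107422)
[[0.53806134 0.2209526  0.039     ]
 [0.5688311  0.2171453  0.039     ]
 [0.5601057  0.16238953 0.039     ]
 [0.52949769 0.16645035 0.039     ]]
[0.5483992  0.19039985 0.045     ]
orange ((232.02999877929688, 262.28997802734375), (26.4457950592041, 15.273506164550781), 8.13010311126709)
[[0.44157558 0.23094767 0.039     ]
 [0.47218568 0.22781719 0.039     ]
 [0.46519778 0.17374134 0.039     ]
 [0.43473089 0.17710934 0.039     ]]
[0.45336065 0.20099538 0.045     ]
lipedge mid (413.8333333333333, 219.33333333333334) [ 0.54124706 -0.16320221  0.061     ]
plate top mid (443.0, 211.33333333333334) [ 0.55566915 -0.21795645  0.076     ]
lens mid (378.3333333333333, 229.66666666666666) [ 0.52123412 -0.09361105  0.049     ]
tail mid (481.3333333333333, 203.33333333333334) [ 0.57617399 -0.30378994  0.049     ]
plate tri (array([ 0.55617826, -0.21785355,  0.07631594]), [np.float64(0.0005478934948586283), np.float64(0.0005478934948587957)]) lip tri (array([ 0.54125576, -0.16159014,  0.05721891]), [np.float64(7.439274952383972e-05), np.float64(7.439274952376203e-05)])
```

```bash
cat >> h.py <<'E'
def goto(st,target,axisdir):
    """shift in tool axes (cm) and twist units so that tool y is perpendicular to axisdir (unit 5deg)"""
    T=R.from_quat(st['eef_rot']);M=T.as_matrix()
    d=M.T@(np.array(target)-st['ee_pos'])*100
    a=np.array([axisdir[0],axisdir[1],0]);a/=np.linalg.norm(a)
    # tool z should be +-a
    l=M.T@a; ang=np.degrees(np.arctan2(-l[1],l[2])); ang=(ang+90)%180-90
    return np.round(d,2),round(ang/5,3)
E
python3 - <<'E'
from h import *
from bench import r
st=r.read_state(); M=R.from_quat(st['eef_rot']).as_matrix(); print(M.round(3))
print(goto(st,[.549,.19,.2],[.0086,.0545]))
print(goto(st,[.549,-.18,.2],[-.055,.21]))
c=r.calibration('wrist'); print('cam in tool',M.T@(c['xyz']-st['ee_pos']), (M.T@R.from_quat(c['orientation']).as_matrix()).round(2))
E
```

```text
[[-0.     0.376 -0.926]
 [ 0.001 -0.926 -0.376]
 [-1.    -0.001  0.   ]]
(array([  4.16, -59.41, -58.01]), np.float64(-11.785))
(array([  4.12, -25.13, -44.09]), np.float64(-16.514))
cam in tool [-0.14230787 -0.00056128 -0.06822967] [[ 0.    0.25 -0.97]
 [ 1.   -0.    0.  ]
 [-0.   -0.97 -0.25]]
```

>>> drive_tool(motion=[[4,-25.1,-44.1,-16.5],[4,-25.1,-44.1,-16.5],[4,-25.1,-44.1,-16.5],[4,-25.1,-44.1,-16.5],[4,-25.1,-44.1,-16.5],[4,-25.1,-44.1,-16.5],[4,-25.1,-44.1,-16.5],[4,-25.1,-44.1,-16.5],[4,-25.1,-44.1,-16.5],[4,-25.1,-44.1,-16.5],[4,-25.1,-44.1,-16.5],[4,-25.1,-44.1,-16.5],[4,-25.1,-44.1,-16.5],[4,-25.1,-44.1,-16.5],[4,-25.1,-44.1,-16.5],[4,-25.1,-44.1,-16.5],[4,-25.1,-44.1,-16.5]])

```text
time: 1.57
ee_pos: [0.5486, -0.1823, 0.2016]
eef_rot: [0.433, 0.559, -0.433, 0.559]
ft_force: [-0.4, -0.0, -0.2]
width: 0.0868
```

```bash
python3 - <<'E'
from h import *
from bench import r
import pickle
st=r.read_state();c=r.calibration('wrist');im=r.camera('wrist')[:,:,::-1]
pickle.dump((st,c),open('w1.pkl','wb'));cv2.imwrite('pics/w1.png',im)
M=R.from_quat(st['eef_rot']).as_matrix(); print(st['time'],st['ee_pos'],M.round(3))
E
```

```text
1.5667 [ 0.54860556 -0.1822813   0.20155745] [[-0.     0.968  0.249]
 [-0.001  0.249 -0.968]
 [-1.    -0.     0.001]]
```

View pics/w1.png

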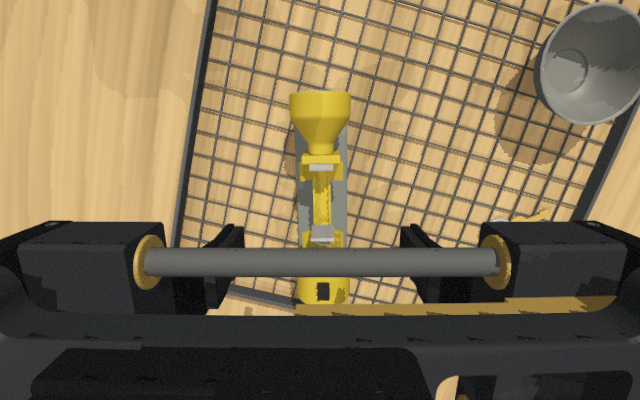

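```bash
python3 - <<'E'
import cv2
t=cv2.imread("pics/w1.png")
cv2.imwrite("pics/w1c.png",cv2.resize(t[85:250,280:365],None,fx=3.6*1,fy=3.6,interpolation=2))
cv2.imwrite("pics/w1d.png",cv2.resize(t[145:248,290:355],None,fx=5.8,fy=5.8,interpolation=2))
E
```

```text
(no output)
```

View pics/w1d.png

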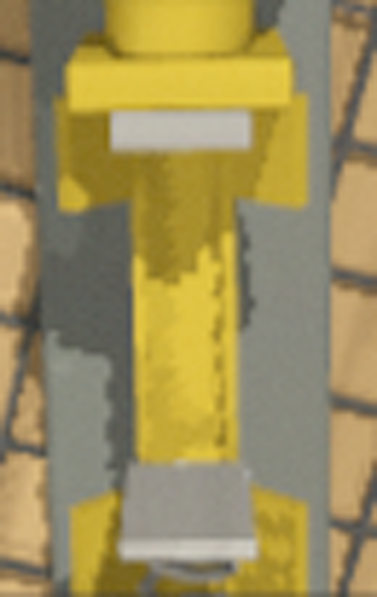

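View pics/w1c.png

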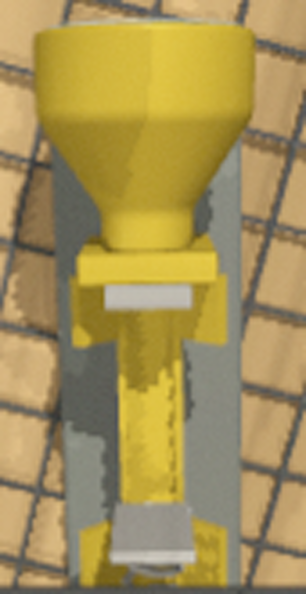

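```bash
python3 - <<'E'
from h import *
import pickle
from bench import r
st,c=pickle.load(open('w1.pkl','rb'))
f=lambda x,y:((x-2)/5.8+290,(y-2)/5.8+145)
L=plane(c,[f(111,150),f(251,150)],.061); P=plane(c,[f(121,540),f(256,540)],.076)
print(L,np.linalg.norm(L[1]-L[0]));print(P,np.linalg.norm(P[1]-P[0]))
l=L.mean(0);p=P.mean(0);d=(l-p)[:2];print('len',np.linalg.norm(d),'should be .061; ang',np.degrees(np.arctan2(d[1],d[0])))
u=d/np.linalg.norm(d);print('seat from lip',l[:2]-.033*u,'from plate',p[:2]+.028*u)
n=L[0]-L[1];print('ang from lip edge',np.degrees(np.arctan2(n[1],n[0])))
g=lambda x,y:((x-1.3)/3.6+280,(y-1.3)/3.6+85)
H=plane(c,[g(35,30),g(253,30)],.049).mean(0);
print('head',H); h=H[:2]-p[:2];print(np.degrees(np.arctan2(h[1],h[0])))
# base plate edges: direction of axis
E=plane(c,[f(328,40),f(328,560)],.003);e=(E[0]-E[1]);print('baseedge',np.degrees(np.arctan2(e[1],e[0])))
ct=r.calibration('top');ft=lambda x,y:(x/6+365,y/6+180)
T=plane(ct,[ft(80,298)],.049)[0];T2=plane(ct,[ft(698,140)],.049)[0];h=T-T2;print('top',np.degrees(np.arctan2(h[1],h[0])),np.linalg.norm(h))
for cc,n in((c,'w1'),(ct,'top0')):
    pass
E
```

```text
[[ 0.53235897 -0.16503804  0.061     ]
 [ 0.55387613 -0.15946354  0.061     ]] 0.022227534421435505
[[ 0.54896334 -0.22287937  0.076     ]
 [ 0.56975475 -0.21749288  0.076     ]] 0.021477829351363945
len 0.0601688359720811 should be .061; ang 105.66022218092418
seat from lip [ 0.5520253  -0.19402581] from plate [ 0.55180095 -0.1932255 ]
ang from lip edge -165.47559654823752
head [ 0.52471718 -0.09560809  0.049     ]
105.53984755144688
baseedge 105.65150090081907
top 104.64909791074386 0.21724078331096208
```

```bash
python3 - <<'E'
from h import *
from bench import r
print(goto(r.read_state(),[.549,.19,.15],[.0086,.0545]))
E
```

```text
(array([  5.14,   9.32, -36.03]), np.float64(4.684))
```

>>> drive_tool(motion=[[5,9.3,-36,4.7],[5,9.3,-36,4.7],[5,9.3,-36,4.7],[5,9.3,-36,4.7],[5,9.3,-36,4.7],[5,9.3,-36,4.7],[5,9.3,-36,4.7],[5,9.3,-36,4.7],[5,9.3,-36,4.7],[5,9.3,-36,4.7],[5,9.3,-36,4.7],[5,9.3,-36,4.7]])

```text
time: 2.62
ee_pos: [0.5486, 0.1907, 0.1514]
eef_rot: [-0.537, -0.46, 0.537, -0.46]
ft_force: [0.8, -1.0, -0.6]
width: 0.0872
```

```bash
python3 - <<'E'
from h import *
from bench import r
import pickle
st=r.read_state();c=r.calibration('wrist');im=r.camera('wrist')[:,:,::-1]
pickle.dump((st,c),open('w2.pkl','wb'));cv2.imwrite('pics/w2.png',im)
M=R.from_quat(st['eef_rot']).as_matrix(); print(st['time'],st['ee_pos'],M.round(3))
cv2.imwrite("pics/w2c.png",cv2.resize(im[90:250,270:370],None,fx=3.7,fy=3.7,interpolation=2))
E
```

```text
2.6167 [0.54864111 0.19073289 0.15142202] [[-0.     0.988 -0.155]
 [-0.001 -0.155 -0.988]
 [-1.    -0.     0.001]]
```

View pics/w2.png

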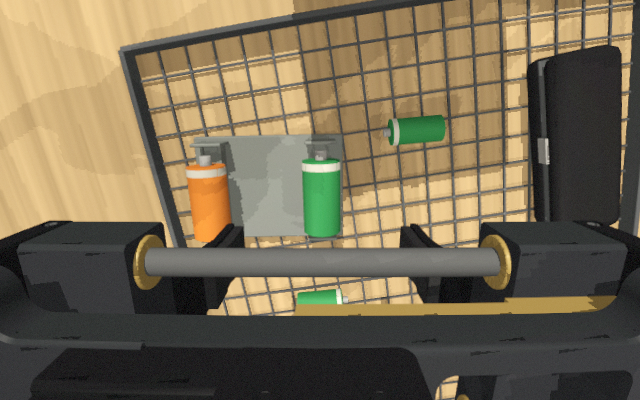

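View pics/w2c.png

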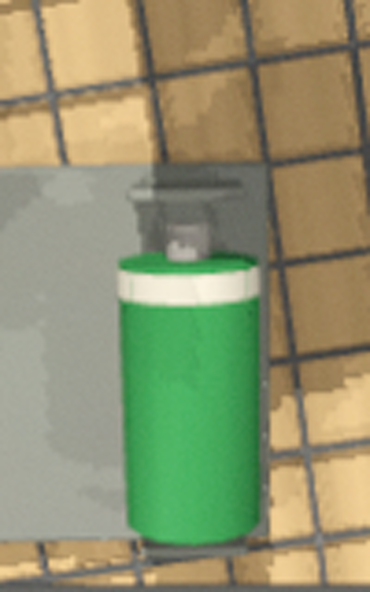

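```bash
python3 - <<'E'
from h import *
import pickle
from bench import r
st,c=pickle.load(open('w2.pkl','rb'))
f=lambda x,y:((x-1.3)/3.7+270,(y-1.3)/3.7+90)
im=cv2.imread('pics/w2.png'); m=cellmask(im,(45,80,30),(80,255,255),(295,168,350,236))
# edge midpoints per row
pts=[]
for y in range(176,222):
    xs=np.nonzero(m[y])[0]; pts.append(((xs.min()+xs.max())/2,y))
P=plane(c,pts,.044)
ln=cv2.fitLine(P[:,:2].astype(np.float32),cv2.DIST_L2,0,0.01,0.01).ravel();u=ln[:2]*np.sign(ln[1]);print('axis ang',np.degrees(np.arctan2(u[1],u[0])))
A=plane(c,[f(190,271)],.055)[0];B=plane(c,[f(195,542)],.055)[0]
print('shoulder',A,'flat',B,np.linalg.norm(A-B)); print('nose tip',plane(c,[f(186,232)],.044))
mid=(A+B)/2; q=ln[2:]; s=(mid[:2]-q)@u; C=q+s*u; print('center',C, mid, 'off',(mid[:2]-C))
print(goto(st,[C[0],C[1],.042],u))
E
```

```text
axis ang 82.061264
shoulder [0.55355937 0.22468998 0.055     ] flat [0.54536029 0.16484555 0.055     ] 0.060403474641956
nose tip [[0.55374366 0.23165611 0.044     ]]
center [0.5490755  0.19482136] [0.54945983 0.19476776 0.055     ] off [ 3.84330555e-04 -5.35951832e-05]
(array([10.94, -0.02, -0.42]), np.float64(-0.192))
```

>>> drive_tool(motion=[[3,0,-0.4,-0.2],[6,0,-0.4,-0.2],[8.5,0,-0.4,-0.2],[10,0,-0.4,-0.2],[10.8,0,-0.4,-0.2],[10.8,0,-0.4,-0.2],[10.8,0,-0.4,-0.2]], grip=0)

```text
time: 3.25
ee_pos: [0.5498, 0.1942, 0.0442]
eef_rot: [0.534, 0.464, -0.534, 0.464]
ft_force: [-0.5, -0.5, 0.2]
width: 0.0868
```

>>> drive_tool(motion=[[0,0,0,0],[0,0,0,0],[0,0,0,0],[0,0,0,0],[0,0,0,0],[0,0,0,0],[0,0,0,0],[0,0,0,0]], grip=255, force=40)

```text
time: 3.92
ee_pos: [0.5492, 0.1952, 0.0435]
eef_rot: [-0.533, -0.464, 0.533, -0.464]
ft_force: [-0.2, -0.2, -0.8]
width: 0.0421
```

```bash
python3 - <<'E'
from h import *
from bench import r
st=r.read_state();im=r.camera('wrist')[:,:,::-1]
cv2.imwrite('pics/w3.png',im)
M=R.from_quat(st['eef_rot']).as_matrix(); print(st['time'],st['ee_pos'],M.round(3),st['ft_force'],st['width'])
E
```

```text
3.9167 [0.54916889 0.19522021 0.04354419] [[ 0.     0.991 -0.137]
 [-0.    -0.137 -0.991]
 [-1.     0.     0.   ]] [-0.18477481 -0.23368562 -0.78130987] 0.042117803085234495
```

View pics/w3.png

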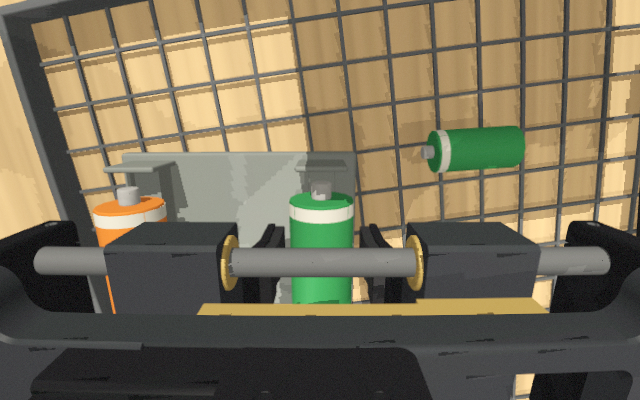

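Still closing (42 mm); wait a bit, then lift.

>>> drive_tool(motion=[[0,0,0,0],[0,0,0,0],[0,0,0,0],[0,0,0,0],[0,0,0,0]])

```text
time: 4.38
ee_pos: [0.5491, 0.1952, 0.0435]
eef_rot: [-0.533, -0.464, 0.533, -0.464]
ft_force: [-1.0, 1.0, -0.2]
width: 0.0313
```

>>> drive_tool(motion=[[-1,0,0,0],[-3,0,0,0],[-6,0,0,0],[-9,0,0,0],[-11,0,0,0],[-11,0,0,0],[-11,0,0,0]])

```text
time: 4.97
ee_pos: [0.5498, 0.1954, 0.155]
eef_rot: [0.534, 0.464, -0.532, 0.465]
ft_force: [0.2, -0.5, -2.3]
width: 0.031
```

```bash
python3 - <<'E'
from h import *
from bench import r
import pickle
st=r.read_state();c=r.calibration('wrist');im=r.camera('wrist')[:,:,::-1]
cv2.imwrite('pics/w4.png',im);pickle.dump((st,c),open('w4.pkl','wb'))
cv2.imwrite("pics/w4c.png",cv2.resize(im[160:250,270:370],None,fx=6,fy=6,interpolation=2))
M=R.from_quat(st['eef_rot']).as_matrix(); print(st['time'],st['ee_pos'],st['ft_force'],st['width'])
a=np.radians(105.3);u=np.array([np.cos(a),np.sin(a)]);seat=np.array([.552,-.1936])
print(goto(st,[*(seat+.012*u),.15],u))
E
```

```text
4.9667 [0.54984834 0.19537928 0.15500205] [ 0.20004504 -0.54163293 -2.28071939] 0.03099530691233005
(array([ 0.48,  5.09, 37.4 ]), np.float64(-4.641))
```

View pics/w4c.png

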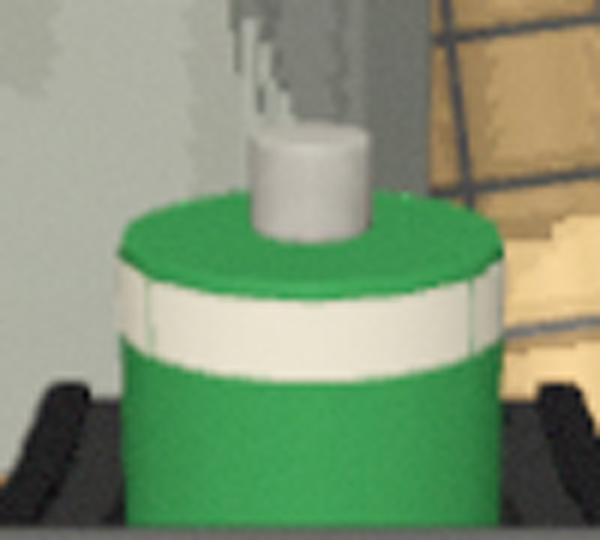

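```bash
python3 - <<'E'
from h import *
import pickle
st,c=pickle.load(open('w4.pkl','rb'))
M=R.from_quat(st['eef_rot']).as_matrix()
f=lambda x,y:((x-2.5)/6+270,(y-2.5)/6+160)
z=st['ee_pos'][2]-.0045
for p,zz in ((f(311,298),z+.016),(f(120,250),z),(f(502,250),z),(f(311,240),z+.005)):
    print(M.T@(plane(c,[p],zz)[0]-st['ee_pos']))
E
```

```text
[-1.14775404e-02  4.76773375e-05 -2.92948003e-02]
[ 0.0044813  -0.01556775 -0.02858007]
[ 0.00456262  0.01564917 -0.02859753]
[-4.76402868e-04  3.76247368e-05 -3.07651286e-02]
```

>>> drive_tool(motion=[[0.5,5.1,37.2,-4.64],[0.5,5.1,37.2,-4.64],[0.5,5.1,37.2,-4.64],[0.5,5.1,37.2,-4.64],[0.5,5.1,37.2,-4.64],[0.5,5.1,37.2,-4.64],[0.5,5.1,37.2,-4.64],[0.5,5.1,37.2,-4.64],[0.5,5.1,37.2,-4.64],[0.5,5.1,37.2,-4.64],[0.5,5.1,37.2,-4.64],[0.5,5.1,37.2,-4.64],[0.5,5.1,37.2,-4.64]])

```text
time: 6.1
ee_pos: [0.5483, -0.1788, 0.1477]
eef_rot: [0.429, 0.563, -0.429, 0.562]
ft_force: [0.5, 0.0, -0.7]
width: 0.0315
```

```bash
python3 - <<'E'
from h import *
from bench import r
import pickle
st=r.read_state();c=r.calibration('wrist');im=r.camera('wrist')[:,:,::-1]
cv2.imwrite('pics/w5.png',im);pickle.dump((st,c),open('w5.pkl','wb'))
cv2.imwrite("pics/w5c.png",cv2.resize(im[50:250,250:390],None,fx=3,fy=3,interpolation=2))
M=R.from_quat(st['eef_rot']).as_matrix(); print(st['time'],st['ee_pos'],st['ft_force'],st['width'])
s=r.camera('side')[:,:,::-1];cv2.imwrite("pics/s5c.png",cv2.resize(s[80:220,270:410],None,fx=4,fy=4,interpolation=2))
a=np.radians(105.3);u=np.array([np.cos(a),np.sin(a)]);seat=np.array([.552,-.1936])
print(goto(st,[*(seat+.014*u),.0755],u), np.degrees(np.arctan2(-M[1,2],-M[0,2])))
E
```

```text
6.1 [ 0.54831558 -0.17881791  0.14767395] [ 0.45688123  0.00946917 -0.71239344] 0.03153214276661468
(array([ 7.22, -0.03,  0.13]), np.float64(0.017)) 105.3832144685619
```

View pics/w5c.png

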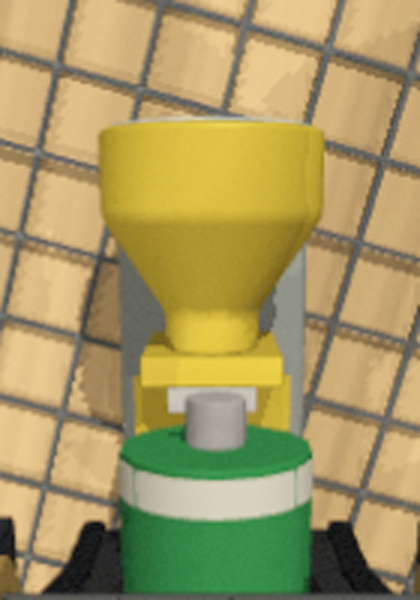

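View pics/s5c.png

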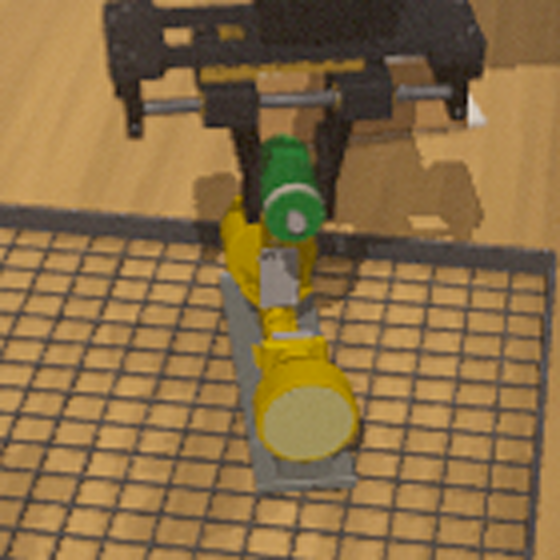

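```bash
python3 - <<'E'
from h import *
import pickle
st,c=pickle.load(open('w5.pkl','rb'))
M=R.from_quat(st['eef_rot']).as_matrix()
f=lambda x,y:((x-1)/3+250,(y-1)/3+50)
for n,a,b,zz in (('lip',(169,410),(256,410),.061),('wall',(142,372),(282,372),.061),('head',(99,205),(323,205),.049),('headend',(99,130),(323,130),.049),('base',(119,300),(305,300),.003)):
    P=plane(c,[f(*a),f(*b)],zz); Q=(P-st['ee_pos'])@M; print(n,(Q*1000).round(1), (Q.mean(0)*1000).round(1))
E
```

```text
lip [[ 86.7 -11.4 -17.8]
 [ 86.7  10.5 -17.8]] [ 86.7  -0.4 -17.8]
wall [[ 86.7 -18.  -27.5]
 [ 86.7  16.9 -27.5]] [ 86.7  -0.5 -27.5]
head [[ 98.8 -29.  -67.9]
 [ 98.8  27.3 -68. ]] [ 98.8  -0.8 -67.9]
headend [[ 98.8 -28.5 -86. ]
 [ 98.8  26.8 -86. ]] [ 98.8  -0.8 -86. ]
base [[144.8 -29.3 -39.4]
 [144.7  27.7 -39.5]] [144.7  -0.8 -39.5]
```

>>> drive_tool(motion=[[2,-0.04,0.3,0],[4,-0.04,0.3,0],[5.5,-0.04,0.3,0],[6.6,-0.04,0.3,0],[7.2,-0.04,0.3,0],[7.2,-0.04,0.3,0],[7.2,-0.04,0.3,0],[7.2,-0.04,0.3,0]])

```text
time: 6.87
ee_pos: [0.5494, -0.1829, 0.077]
eef_rot: [0.429, 0.562, -0.429, 0.563]
ft_force: [-0.8, -0.6, -1.2]
width: 0.0313
```

```bash
python3 - <<'E'
from h import *
from bench import r
import pickle
st=r.read_state();c=r.calibration('wrist');im=r.camera('wrist')[:,:,::-1]
pickle.dump((st,c),open('w6.pkl','wb'))
cv2.imwrite("pics/w6c.png",cv2.resize(im[50:250,250:390],None,fx=3,fy=3,interpolation=2))
s=r.camera('side')[:,:,::-1];cv2.imwrite("pics/s6c.png",cv2.resize(s[80:220,270:410],None,fx=4,fy=4,interpolation=2))
a=np.radians(105.3);u=np.array([np.cos(a),np.sin(a)]);seat=np.array([.552,-.1936])
d=st['ee_pos'][:2]-seat;print(st['time'],st['ee_pos'],st['ft_force'],'tcp in torch x',d@u,'y',d@[-u[1],u[0]])
E
```

```text
6.8667 [ 0.54943904 -0.18285011  0.0769554 ] [-0.79129587 -0.56788667 -1.23484884] tcp in torch x 0.011044654745601026 y -0.00036641758156065853
```

View pics/w6c.png

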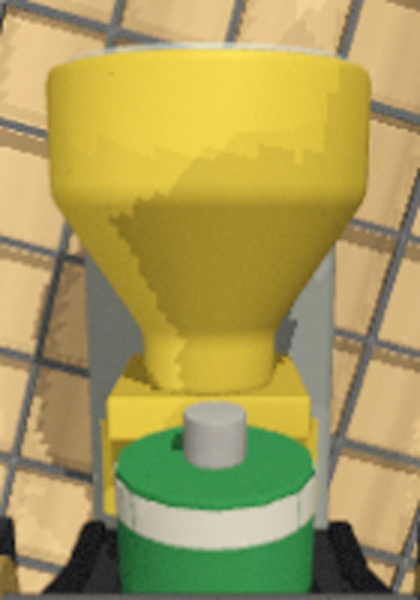

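View pics/s6c.png

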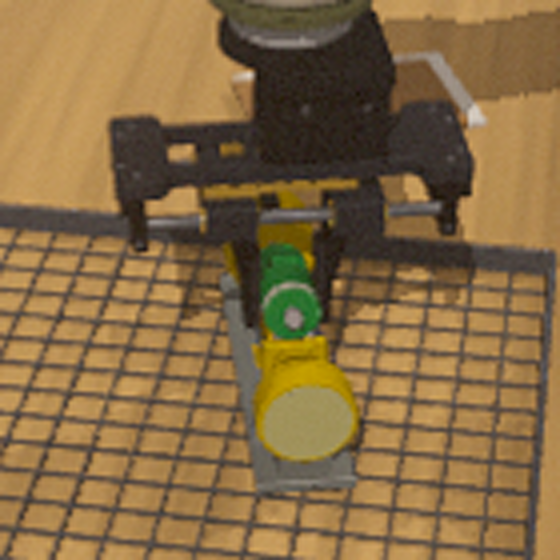

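>>> drive_tool(motion=[[0,0,0.5,0],[0,0,1.0,0],[0,0,1.5,0],[0,0,2.0,0],[0,0,2.5,0],[0,0,2.5,0],[0,0,2.5,0],[0,0,2.5,0]])

```text
time: 7.63
ee_pos: [0.5556, -0.2058, 0.0762]
eef_rot: [0.429, 0.563, -0.428, 0.562]
ft_force: [-1.7, 7.5, 0.6]
width: 0.031
```

```bash
python3 - <<'E'
from h import *
from bench import r
st=r.read_state();c=r.calibration('wrist');im=r.camera('wrist')[:,:,::-1]
cv2.imwrite("pics/w7c.png",cv2.resize(im[50:250,250:390],None,fx=3,fy=3,interpolation=2))
a=np.radians(105.3);u=np.array([np.cos(a),np.sin(a)]);seat=np.array([.552,-.1936])
d=st['ee_pos'][:2]-seat;print(st['time'],st['ee_pos'],st['ft_force'],'axial F',st['ft_force'][:2]@u,'tcp in torch x',d@u,'y',d@[-u[1],u[0]])
E
```

```text
7.6333 [ 0.55555276 -0.20576283  0.07624364] [-1.68614073  7.54730042  0.55123913] axial F 7.724731703922992 tcp in torch x -0.012669226333724765 y -0.00021740214957345207
```

View pics/w7c.png

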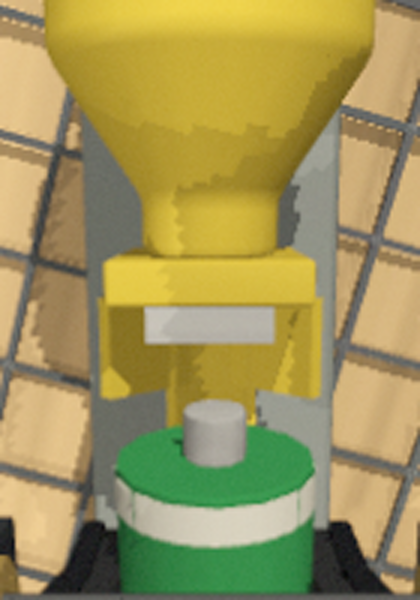

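>>> drive_tool(motion=[[0,-0.05,0.15,0],[0.4,-0.05,0.15,0],[0.8,-0.05,0.15,0],[1.2,-0.05,0.15,0],[1.6,-0.05,0.15,0],[2.0,-0.05,0.15,0],[2.2,-0.05,0.15,0],[2.2,-0.05,0.15,0],[2.2,-0.05,0.15,0]])

```text
time: 8.43
ee_pos: [0.5555, -0.2072, 0.0543]
eef_rot: [0.429, 0.563, -0.428, 0.562]
ft_force: [-1.5, 7.6, 0.7]
width: 0.031
```

```bash
python3 - <<'E'
from h import *
from bench import r
st=r.read_state();c=r.calibration('wrist');im=r.camera('wrist')[:,:,::-1]
cv2.imwrite("pics/w8c.png",cv2.resize(im[50:250,250:390],None,fx=3,fy=3,interpolation=2))
a=np.radians(105.3);u=np.array([np.cos(a),np.sin(a)]);seat=np.array([.552,-.1936])
d=st['ee_pos'][:2]-seat;print(st['time'],st['ee_pos'],st['ft_force'],'axial F',st['ft_force'][:2]@u,'tcp in torch x',d@u,'y',d@[-u[1],u[0]])
E
```

```text
8.4333 [ 0.55550948 -0.20717178  0.05429707] [-1.48097136  7.63389635  0.6586275 ] axial F 7.754119788084508 tcp in torch x -0.014016813943814951 y 0.0001961292556455705
```

View pics/w8c.png

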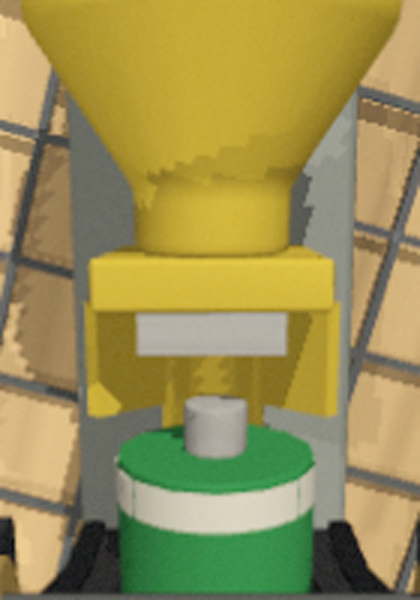

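>>> drive_tool(motion=[[0.05,-0.04,-0.3,0],[0.05,-0.04,-0.6,0],[0.05,-0.04,-0.9,0],[0.05,-0.04,-1.2,0],[0.05,-0.04,-1.2,0],[0.05,-0.04,-1.2,0]])

```text
time: 8.98
ee_pos: [0.5521, -0.1967, 0.0539]
eef_rot: [0.429, 0.563, -0.428, 0.562]
ft_force: [0.8, 5.6, -1.6]
width: 0.0314
```

```bash
python3 - <<'E'
from h import *
from bench import r
st=r.read_state();c=r.calibration('wrist');im=r.camera('wrist')[:,:,::-1]
cv2.imwrite("pics/w9c.png",cv2.resize(im[50:250,250:390],None,fx=3,fy=3,interpolation=2))
a=np.radians(105.3);u=np.array([np.cos(a),np.sin(a)]);seat=np.array([.552,-.1936])
d=st['ee_pos'][:2]-seat;print(st['time'],st['ee_pos'],st['ft_force'],'axial F',st['ft_force'][:2]@u,'tcp in torch x',d@u,'y',d@[-u[1],u[0]])
E
```

```text
8.9833 [ 0.5521378  -0.19674408  0.05389553] [ 0.76809504  5.58998073 -1.64388406] axial F 5.189177799574457 tcp in torch x -0.0030690090714862585 y 0.0006967178967181752
```

View pics/w9c.png

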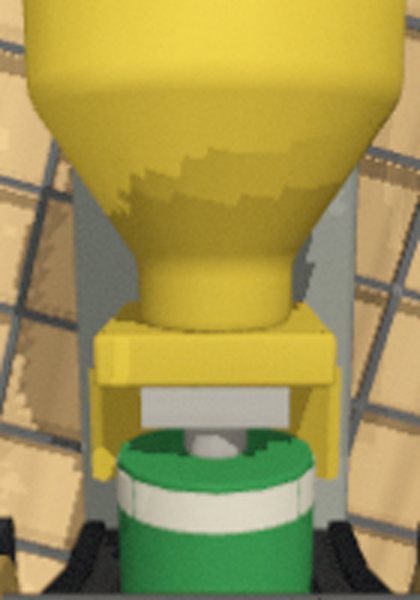

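>>> drive_tool(motion=[[0,0,0,0],[0,0,0,0],[0,0,0,0],[0,0,0,0],[0,0,0,0],[0,0,0,0],[0,0,0,0],[0,0,0,0],[0,0,0,0],[0,0,0,0]], grip=0)

```text
time: 9.87
ee_pos: [0.552, -0.1975, 0.0541]
eef_rot: [0.429, 0.562, -0.429, 0.562]
ft_force: [0.0, 0.4, -0.3]
width: 0.0848
```

>>> drive_tool(motion=[[-2,0,0,0],[-5,0,0,0],[-9,0,0,0],[-13,0,0,0],[-15,0,0,0],[-15,0,0,0],[-15,0,0,0]])

```text
time: 10.45
ee_pos: [0.5525, -0.1977, 0.2052]
eef_rot: [0.429, 0.561, -0.429, 0.563]
ft_force: [0.0, 0.0, -0.1]
width: 0.0869
```

```bash
python3 - <<'E'
from h import *
from bench import r
import pickle
st=r.read_state();c=r.calibration('wrist');im=r.camera('wrist')[:,:,::-1]
pickle.dump((st,c),open('w10.pkl','wb'));print(st['time'],st['ee_pos'],st['width'])
cv2.imwrite("pics/w10c.png",cv2.resize(im[85:250,280:370],None,fx=3.6,fy=3.6,interpolation=2))
s=r.camera('side')[:,:,::-1];cv2.imwrite("pics/s10c.png",cv2.resize(s[110:210,300:400],None,fx=5,fy=5,interpolation=2))
t=r.camera('top')[:,:,::-1];cv2.imwrite("pics/t10.png",t)
E
```

```text
10.45 [ 0.55252007 -0.19768719  0.20520819] 0.08691700004611685
```

View pics/w10c.png

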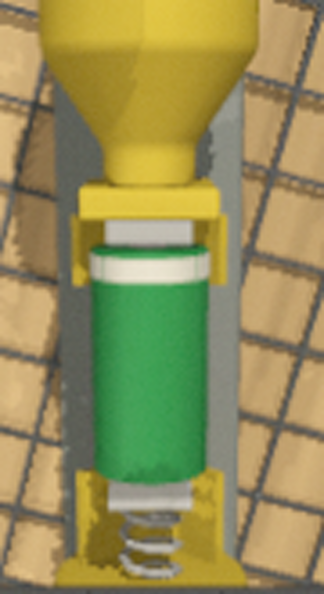

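View pics/s10c.png

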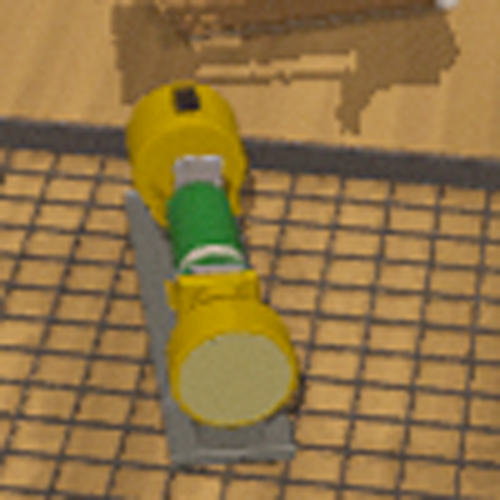

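View pics/t10.png

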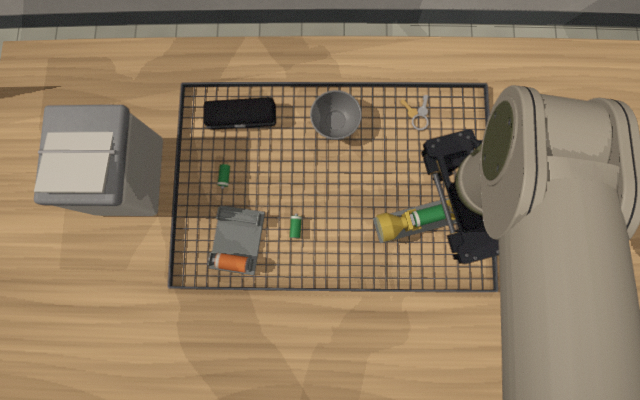

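```bash
python3 - <<'E'
from h import *
import pickle
st,c=pickle.load(open('w10.pkl','rb'))
f=lambda x,y:((x-1.3)/3.6+280,(y-1.3)/3.6+85)
a=np.radians(105.3);u=np.array([np.cos(a),np.sin(a)]);v=np.array([-u[1],u[0]]);seat=np.array([.552,-.1936])
for n,p,z in(('shoulder',(150,256),.065),('flat',(150,483),.065),('plate top front?',(150,490),.076),('lip L',(106,244),.061),('lip R',(192,244),.061),('edgeL sh',(91,290),.049),('edgeR sh',(210,290),.049),('edgeL fl',(95,470),.049),('edgeR fl',(206,470),.049)):
    d=plane(c,[f(*p)],z)[0][:2]-seat;print(n,(d@u*1000).round(1),(d@v*1000).round(1))
E
```

```text
shoulder 30.2 0.2
flat -30.1 0.1
plate top front? -28.3 0.1
lip L 32.7 11.4
lip R 32.7 -10.6
edgeL sh 19.0 16.0
edgeR sh 19.1 -16.0
edgeL fl -31.7 15.5
edgeR fl -31.7 -15.6
```

The cell sits at x ≈ 0, is centred sideways and lies level, so I'm handing in.

```bash
python3 - <<'E'
from bench import r
print(r.close_job(), r.read_state()['time'])
E
```

```text
the job is handed in; nothing more can be done
the job is handed in; nothing more can be done
```

The green cell is in the torch with its nose under the lip, and the job was handed in at about 10.6 s of the 38 s. No verdict was reported.

- **What I did:** I gripped the large green cell in the caddy and pressed it back against the spring. The axial force was about 7.7 N, which means roughly 16 mm of compression. I then lowered it past the lip, eased it forward under the lip, let go and raised the tool clear.
- **Last checks:** From the wrist view:
  - The shoulder is at x = 30.2 mm and the flat end at −30.1 mm, so the centre is within about 0.1 mm of home along the torch.
  - Sideways it is within about 0.2 mm.
  - The shoulder is about 2.5 mm behind the lip edge, with the nose out of sight under it.
  - The orange cell looks unmoved in the top view.
- **Not measured directly:**
  - The cell's final height was not measured; it follows from the tool height at release.
  - The spring position was judged from the force and the pictures.
- **Disagreements:**
  - The cell measured about 60.3 mm long instead of 62, and the two estimates of the torch seat differed by about 0.8 mm. Both are within the 2 mm calibration error.
  - Estimates of the torch's axis angle ran from 104.5° to 105.7°; I used 105.3°.

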